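Level the work holder and snap the heat-sink cover onto the module

ROBOT

A 6-joint arm with a two-finger parallel gripper is mounted at the origin on the work surface. World frame = base frame: x ahead of the robot, y to its left, z up, the work surface at z = 0. Lengths are in m, angles in rad, forces in N, time in s.
With the tool pointing down it reaches from about 0.375 to 0.975 m from the base axis. Payload 3.8 kg.
Tool frame: the origin (TCP) lies midway between the tips of the shut fingers; the grasp point (between the pads) lies 19 mm behind it; z points along the fingers, y is the line along which they close (so a half turn about z gives the same grasp; the last joint's range is limited). The gripper opens to 85 mm and grips with 20 to 120 N. Pads are 22 mm wide; open, the fingers measure 114 mm over their backs; the gripper's body (76 mm by 85 mm) begins 54 mm behind the grasp point. The pads swing forward as they close: fully open they stand 13 mm farther back than shut.
Start: joints at [-1.334, 0.264, 1.604, -0, 1.274, -0.037], TCP at [0.183, -0.65, 0.231] pointing down, gripper open.
Joint ranges: [-2.63, 2.63], [-0.94, 2.18], [0.31, 2.57], [-1.31, 4.45], [0, 2.66], [-2.55, 2.55]. Speed limits (rad/s): [2.57, 2.57, 3.14, 3.14, 3.14, 3.14].

INTERFACE

Orientations are given as a rotation vector (axis times angle).
In Python, from workcell import bot gives the robot as it stands.
- The arm moves only by the tool step_arm, never from a script. Its argument "motion" is a list of rows, each a list of 5 numbers: the finger opening in cm, from 0 to 8.54, then the shift along the tool's x, y, z in cm, then the turn about the tool's z in degrees. In form: [[claw, dx, dy, dz, twist], ...]. A call has 1 to 20 rows; each row is the pose to reach, as a shift and turn from the pose commanded when the call began, along the tool's axes at that moment; what a row does not reach only later rows make up. A row lasts 1/10 s, in which the tool goes at most 50 mm and 8.59 degrees, less where a joint would pass 70% of its speed; a pose out of reach is approached as far as the arm can. A call with a gripper value outside its range is refused whole. The fingers move at their own pace and stop on an object; "force" is the grip in N (left out, the last holds). Time passes only in rows, so rows that repeat a pose let the fingers close. It gives the time, the measured TCP pose, the force, the opening and the grip force at its end, in the units of the state.
- bot.read_state(): the state, without advancing time (a new reading comes with each control period).
- bot.read_camera(name): name is "side" or "top" or "wrist"; returns (picture, depth): 480x640x3 uint8, red, green, blue; 480x640 float32, m along the optical axis (not along the pixel's ray), 0 where there is no reading.
- bot.calibration(name): a dict with "mtx" (3x3 intrinsics, pixels), "origin" and "orientation" of the camera in the world; the wrist camera has in their place "T_tool_cam" (4x4, takes a point from camera to tool coordinates, whose origin is the TCP and whose axes are the flange's). Camera axes: x right, y up, looking along -z (the intrinsics and any distortion apply to the point x, -y, -z); pixel columns grow to the right and rows downward; lengths in m; the calibration is good to about 2 mm. A picture is of the moment at which its call begins: read the wrist's pose just before it. calibration takes no time and is no camera call.
- bot.finish_job(): hands the job in; it is judged then, once.
The state is a dict: "time": time; "q": joint angles; "joint_vel": joint speeds; "joint_torque": joint torques, N m; "tool_pos": TCP position; "tcp_rot": TCP orientation; "wrist_force": force on the tool from outside, world axes, zero at the start; "torque": the same for the moment, N m; "width": opening from 0.0 (shut) to 1.0 (fully open); "grip_force": force on a finger pad.
Only numpy, scipy, OpenCV 4.12 (cv2) and the standard library are available. Lean on these libraries where they do the work, as an engineer would, in place of code of your own. Each camera call takes 0.05 s, during which the arm holds its last target. There are 200 camera calls.

TASK

Use the ball-ended handle of the swivelling work holder to set the grey module case level and square to the holder's foot. Then fit the heat-sink cover on the open case and press it straight down until both side clips snap over it, and keep pressing it onto its seal with about 15 N: the job ends while you are still holding and pressing it, with the case still level and square. Leave the other things on the bench where they are, and never lean on the cover with a crushing force (60 N or more).

Things in the scene. Friction and masses are not known exactly. Their poses are not given: they have to be found in the camera images.
- foot: The holder's fixed foot: dark steel plate 150 x 170 x 14 mm. Origin on the bench under the swivel axis, z up; x is the direction in which the handle points (level) when the swivel is at 0. It does not move.
- swivel (a joint): Swivel of the holder about the vertical through the foot's origin, rad; 0 = case square to the foot, positive = anticlockwise seen from above; range -1 to 1. Stiff friction joint (0.5 N m), stays where it is left.
- tilt (a joint): Tilt of the module case about a horizontal axis (along the foot's y when the swivel is 0) that lies 78 mm above the bench on the swivel axis, rad; 0 = level, positive = handle raised; range -0.5 to 0.9. Stiff friction joint (0.7 N m), stays where it is left. The axis is carried in a fork 150 mm wide whose cheeks reach 88 mm above the bench.
- handle (a point): Centre of the black 26 mm diameter ball at the end of the holder's 8 mm steel handle rod. It lies 140 mm from the crossing point of the swivel and tilt axes and moves with the case; x points outward along the rod, y along the tilt axis. With the case level and square it is at 140 mm along the foot's x and 78 mm above the bench.
- seat (a point): Centre of the open top of the grey module case, at the top face of the black rubber seal on its rim (45 mm above the tilt axis, so 123 mm above the bench when level, above the foot's origin). z is out of the opening, x towards the handle, y towards clip_a. Case 70 (x) x 100 (y) mm outside, opening 60 x 90 mm, 36 mm deep, with a circuit board inside.
- cover: Loose clip-on cover, about 120 g, plug-down on the bench. Origin: centre of the plug's underside, z up. Grey plate 70 (x) x 100 (y) x 4 mm, its underside 20 mm above the origin; below it a round-bottomed plug 58 x 88 mm that enters the opening with 1 mm play each side. Fits either way round (half turn). Seated: origin 20 mm below the seat point, axes parallel to the seat's.
- heatsink (a point): Centre of the finned aluminium heat sink on top of the cover, by which it is gripped across x: 24 (x) x 52 (y) x 28 mm high, from 24 to 52 mm above the cover's origin; this point is 38 mm above that origin, axes as the cover's.
- clip_a (a joint): Spring clip at the case's +y end, 24 mm wide, with a sloped black nose reaching 3 mm over the cover plate's edge and up to 18 mm above the seal: how far it is pushed outward, m; 0 = at rest or snapped over the cover, up to 0.008.
- clip_b (a joint): The same clip at the case's -y end. The cover plate first touches the two noses about 14 mm above home; pushing past both takes about 8 to 15 N in all, then the force drops suddenly, and 1 to 2 mm further the plate sits on the seal.
- seal: Black rubber seal frame 70 x 100 mm, 3 mm high, on the case's rim, on which the cover plate rests when home. Moves with the case; its origin is the crossing point of the swivel and tilt axes, 78 mm above the bench.
- meter: Bystander, to be left alone: a black handheld multimeter lying on its back, 85 x 165 x 34 mm. Origin at the centre of its underside.
- spool: Bystander, to be left alone: a steel solder spool standing on end, 54 mm diameter, 40 mm high. Origin at the centre of its underside.
- driver: Bystander, to be left alone: a lying screwdriver, 170 mm long. Origin at the centre of its underside.
- battery: Bystander, to be left alone: a small black block battery lying flat, 26 x 48 x 17 mm. Origin at the centre of its underside.
- mouse: Bystander, to be left alone: a black computer mouse, 105 x 60 x 26 mm. Origin at the centre of its underside.
- board: Bystander, to be left alone: a bare green circuit board with parts on it, 90 x 130 mm, up to 18 mm high. Origin at the centre of its underside.
- partsbox: Bystander, to be left alone: a grey open three-pocket parts box, 90 x 120 x 35 mm. Origin at the centre of its underside.
Not all that is in view belongs to the job. What is shaped like the cover but purple is not meant.

How it is judged:
On the way, in this order (a step that is already met when the one before it is completed fails the run):
1. the case is set level and square with the cover still off (value of joint tilt between -0.07 and 0.07 rad and value of joint swivel between -0.08 and 0.08 rad and distance between cover and seat above 0.06 m), for 0.2 s.
2. the cover is home and both clips have snapped over it (z of cover in the frame of seat below -0.018 m and horizontal distance between cover and seat below 0.005 m and angle between the z axis of cover and the z axis of seat, either way round below 0.05 rad and value of joint each of clip_a, clip_b below 0.0012 m), for 0.1 s.
At the end, for the whole second after the job is handed in: Case level (0.07 rad) and square to the foot (0.08 rad); cover home: origin 18 mm or more below the seat, within 5 mm sideways, parallel within 0.05 rad, both clips back in (under 1.2 mm); the robot still presses it, over 7 N between cover and seal (all of step 2 and value of joint tilt between -0.07 and 0.07 rad and value of joint swivel between -0.08 and 0.08 rad and contact force between cover and seal above 7 N and contact force between any of the fingers, the arm and cover above 3 N); the arm keeps its last pose, push and grip.
It fails at once if the cover is pressed on the seal with 60 N or more (contact force between cover and seal above 60 N).
It fails at once if one of the other things on the bench is pushed away (30 mm) (distance of any of meter, spool, driver, battery, mouse, board, partsbox from where it was at the start of the episode above 0.03 m).
It also fails if it takes over 64 s, if anything falls off the work surface, if the arm or the gripper's body presses on something with over 40 N, if the wrist force passes 120 N, or if a joint passes its speed limit or range.

## Working session

There is one attempt and no reset: what is moved stays moved. The work goes in short steps, Python scripts to look and compute and a tool call to move; the robot and the scene stay as the last step left them, time stands still between calls to the robot, and variables do not carry over. Pictures are saved under pics/ and viewed, at most 10 in all, crops included, and the job is handed in when it is done.

Besides the shell and the picture viewer there is one more tool, called after ">>>" by a JSON object that holds its "name" and its "arguments", one argument or row to a line. step_arm: Moves the arm, as the interface text tells. Its arguments: {"type":"object","properties":{"motion":{"type":"array","items":{"type":"array","items":{"type":"number"}}},"force":{"type":"number"}},"required":["motion"]}

```bash
mkdir -p pics; ls; cat > h.py <<'E'
import numpy as np, cv2
from scipy.spatial.transform import Rotation as R
from workcell import bot
def Rm(o):
    o=np.array(o,float)
    return o if o.shape==(3,3) else (R.from_rotvec(o).as_matrix() if o.size==3 else R.from_quat(o).as_matrix())
def pose(n,st=None):
    c=bot.calibration(n)
    if 'T_tool_cam' in c:
        st=st or bot.read_state(); T=np.eye(4);T[:3,:3]=Rm(st['tcp_rot']);T[:3,3]=st['tool_pos']
        T=T@np.array(c['T_tool_cam'])
        return np.array(c['mtx']),T[:3,:3],T[:3,3]
    return np.array(c['mtx']),Rm(c['orientation']),np.array(c['origin'])
def cloud(n,d,P):
    K,Ro,o=P; v,u=np.mgrid[0:480,0:640]
    x=(u-K[0,2])/K[0,0]*d; y=(v-K[1,2])/K[1,1]*d
    return np.stack([x,-y,-d],-1)@Ro.T+o
def shot(n,f):
    st=bot.read_state(); P=pose(n,st); p,d=bot.read_camera(n)
    cv2.imwrite('pics/'+f+'.png',p[:,:,::-1]); c=cloud(n,d,P); c[d==0]=np.nan
    np.savez('pics/'+f+'.npz',p=p,d=d,c=c,K=P[0],R=P[1],o=P[2]); return p,d,c
E
python3 - <<'E'
from h import *
for n in('side','top','wrist'):
    print(n,{k:np.array(v).round(3).tolist() for k,v in bot.calibration(n).items()})
    p,d,c=shot(n,n+'0'); print((d>0).mean())
print(bot.read_state())
E
```

```text
pics
side {'mtx': [[542.635, 0.0, 320.701], [0.0, 542.635, 240.586], [0.0, 0.0, 1.0]], 'origin': [0.108, 0.543, 0.977], 'orientation': [0.301, -0.811, -2.3]}
0.9959440104166667
top {'mtx': [[438.658, 0.0, 313.99], [0.0, 438.658, 237.088], [0.0, 0.0, 1.0]], 'origin': [0.401, -0.02, 1.018], 'orientation': [0.162, -0.129, -1.598]}
0.9960188802083333
wrist {'mtx': [[344.982, 0.0, 317.397], [0.0, 344.982, 238.543], [0.0, 0.0, 1.0]], 'T_tool_cam': [[0.0, 0.946, 0.324, 0.083], [1.0, 0.0, -0.001, -0.001], [-0.001, 0.324, -0.946, -0.142], [0.0, 0.0, 0.0, 1.0]]}
0.995986328125
{'time': 0.15, 'q': array([-1.33391523e+00,  2.64543329e-01,  1.60506639e+00, -5.41541483e-06,
        1.27369518e+00, -3.69145542e-02]), 'joint_vel': array([-0.00025073, -0.00263177, -0.00332441,  0.00045485,  0.00240474,
        0.00033761]), 'joint_torque': array([-3.21258403e-04, -5.15906060e+01, -3.67959988e+01, -7.94437437e-05,
        8.05257558e-03, -1.70033860e-05]), 'tool_pos': array([ 0.18236573, -0.64931018,  0.23026952]), 'tcp_rot': array([-3.11051269e+00, -4.28505153e-01,  2.76407678e-04]), 'wrist_force': array([1.03104247, 0.4771115 , 0.30009504]), 'torque': array([-0.03823518, -0.00673825, -0.02714538]), 'grip_force': 0.0, 'width': 0.997255807764401}
```

View pics/top0.png

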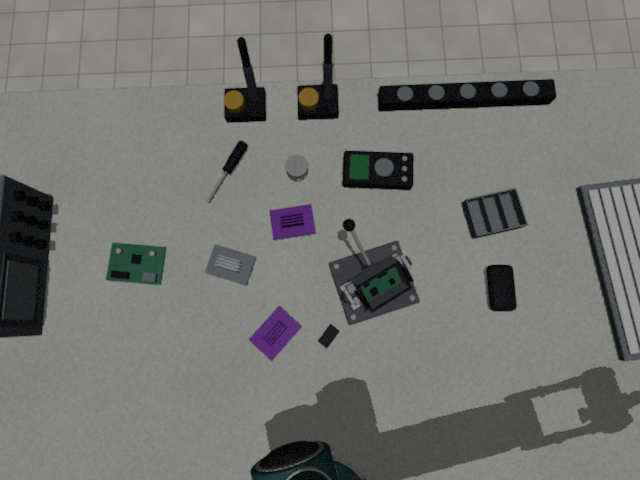

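View pics/side0.png

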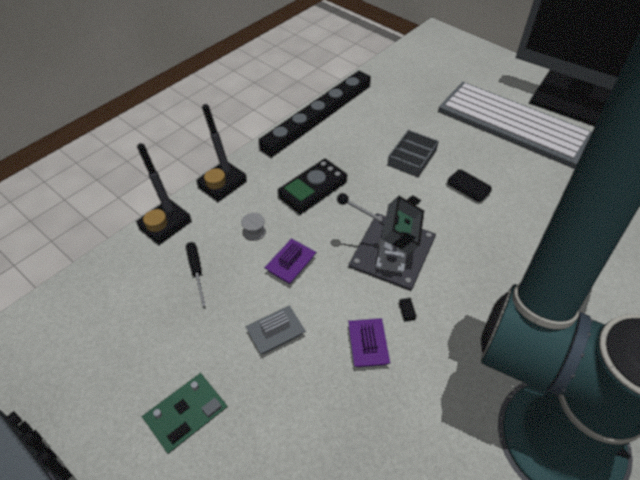

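Top view: the grey cover is at (231,264); the purple lookalikes are at (292,222) and (275,333). The holder is around (375,283), with its black ball at (349,225); the grey ball beside it at (342,235) is its shadow. Next I'll measure these from colour and depth.

```bash
python3 - <<'E'
from h import *
for n,cr in(('top',(330,240,60,80)),('side',(0,0,0,0))):
    z=np.load(f'pics/{n}0.npz');p,c=z['p'].astype(int),z['c'];
    bench=np.nanmedian(c[...,2][np.abs(c[...,2])<.03]);print(n,'bench z',bench)
    X,Y,Z=c[...,0],c[...,1],c[...,2]
    br=p.sum(-1)
    # foot: near-height 14mm
    px=(slice(235,330),slice(325,425)) if n=='top' else (slice(205,290),slice(345,440))
    m=np.zeros(Z.shape,bool);m[px]=1
    f=m&(Z>.008)&(Z<.02)
    pts=c[f][:,:2].astype(np.float32);r=cv2.minAreaRect(pts);print('foot',f.sum(),r, Z[f].mean())
    # ball
    b=np.zeros(Z.shape,bool)
    if n=='top': b[215:236,338:360]=1
    else: b[190:210,333:355]=1
    b&=(br<110)
    print('ball',b.sum(),np.argwhere(b).mean(0)[::-1],np.nanmedian(c[b],0),np.nanmax(Z[b]))
    # cover
    g=np.zeros(Z.shape,bool)
    if n=='top': g[240:290,200:262]=1
    else: g[300:358,240:310]=1
    for lo,hi in((.014,.030),(.042,.06)):
        k=g&(Z>lo)&(Z<hi); r=cv2.minAreaRect(c[k][:,:2].astype(np.float32)); print('cover',lo,k.sum(),r,np.median(Z[k]),c[k].mean(0))
    # case
    k=m&(Z>.06); print('case',k.sum(),np.percentile(Z[k],[1,50,99]))
E
```

```text
top bench z -0.00011464483097567424
foot 2318 ((0.4733000695705414, -0.10968844592571259), (0.15006321668624878, 0.21971739828586578), 16.074970245361328) 0.013672580432723172
ball 101 [348.58415842 224.82178218] [ 0.58422463 -0.07516169  0.1571597 ] 0.16131781243985577
cover 0.014 1116 ((0.5297805666923523, 0.19370633363723755), (0.1010327935218811, 0.070099838078022), 71.30086517333984) 0.023733776772508153 [0.52875859 0.19247665 0.02386702]
cover 0.042 149 ((0.5297144055366516, 0.19397729635238647), (0.0528411902487278, 0.024047845974564552), 70.4603042602539) 0.05128197655472555 [0.52960492 0.19351236 0.05086672]
case 2613 [0.07175868 0.09469539 0.13594732]
side bench z -0.0011052569057425354
foot 2179 ((0.48227205872535706, -0.1304483264684677), (0.15006475150585175, 0.17237363755702972), 16.30373764038086) 0.012346549700925018
ball 63 [342.03174603 198.65079365] [ 0.58315348 -0.06627678  0.15431055] 0.1588543943078008
cover 0.014 1178 ((0.5308055281639099, 0.19570311903953552), (0.10112791508436203, 0.07421274483203888), 70.4804916381836) 0.02261803384859684 [0.52733538 0.19999602 0.02270078]
cover 0.042 338 ((0.5319029688835144, 0.19574499130249023), (0.05232301354408264, 0.026596616953611374), 71.19596099853516) 0.049021699722034684 [0.53081849 0.19639808 0.04858729]
case 2074 [0.06652353 0.09669431 0.13274207]
```

```bash
python3 - <<'E'
import cv2
a=cv2.imread('pics/top0.png')[205:305,190:425]
cv2.imwrite('pics/crop1.png',cv2.resize(a,None,fx=3.4,fy=3.4,interpolation=cv2.INTER_CUBIC))
E
```

```text
(no output)
```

View pics/crop1.png

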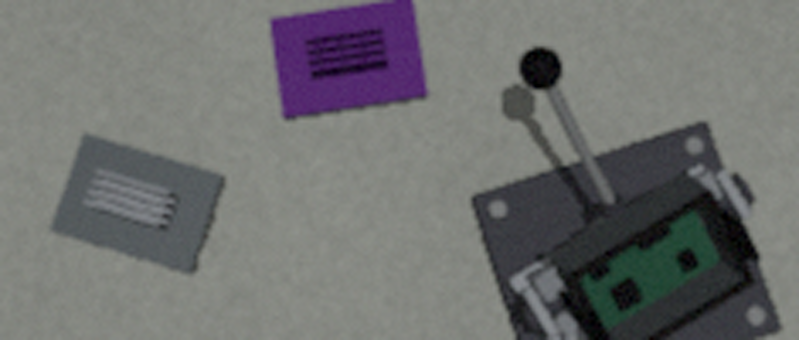

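The crop confirms the grey cover, with its fins, at the left of the crop; the lookalike at the top centre is purple. Results:
- **Foot:** centre about (0.482, -0.130), x axis at 16.3°.
- **Ball:** about (0.5865, -0.0735, 0.148), so tilt ≈ 0.52 and swivel ≈ +0.21. This agrees with the 140 mm radius.
- **Cover:** (0.530, 0.194), y axis at 71°, plate top at 24 mm.

Next move: above the ball.

>>> {"name": "step_arm", "arguments": {
  "motion": [
    [8.5,54.5,-44.5,0,-13],
    [8.5,54.5,-44.5,0,-13],
    [8.5,54.5,-44.5,0,-13],
    [8.5,54.5,-44.5,0,-13],
    [8.5,54.5,-44.5,0,-13],
    [8.5,54.5,-44.5,0,-13],
    [8.5,54.5,-44.5,0,-13],
    [8.5,54.5,-44.5,0,-13],
    [8.5,54.5,-44.5,0,-13],
    [8.5,54.5,-44.5,0,-13],
    [8.5,54.5,-44.5,0,-13],
    [8.5,54.5,-44.5,0,-13],
    [8.5,54.5,-44.5,0,-13],
    [8.5,54.5,-44.5,0,-13],
    [8.5,54.5,-44.5,0,-13],
    [8.5,54.5,-44.5,0,-13],
    [8.5,54.5,-44.5,0,-13],
    [8.5,54.5,-44.5,0,-13]
  ],
  "force": 60
}}

```text
time: 1.95
tool_pos: [0.586, -0.0754, 0.2311]
tcp_rot: [3.044, 0.776, -0.001]
wrist_force: [0.8, 0.5, 0.2]
width: 1.0
grip_force: 0.0
```

```bash
python3 - <<'E'
from h import *
p,d,c=shot('wrist','w1'); s=bot.read_state();print(s['time'],s['tool_pos'],s['tcp_rot'],s['q'])
E
```

```text
2.0 [ 0.58609571 -0.07549973  0.2312527 ] [ 3.04431341e+00  7.75138447e-01 -6.05329942e-04] [-1.70090193e-01  1.06354321e-01  1.78913431e+00 -3.06706634e-04
  1.24639637e+00  9.02162497e-01]
```

View pics/w1.png

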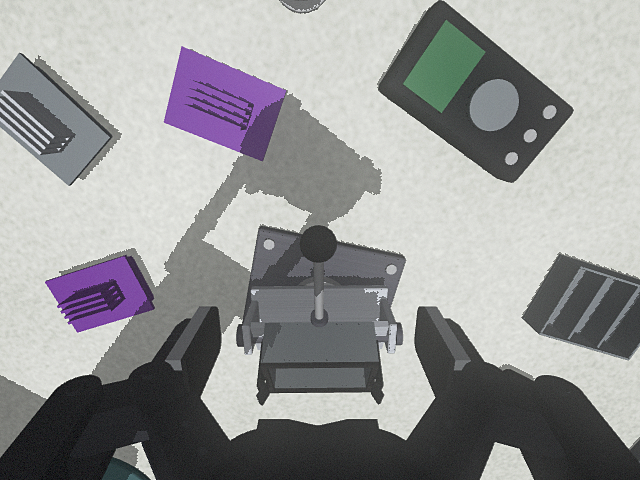

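The wrist view shows the ball at (318,244), on the tool's centre line. The rod runs straight down the picture, so the twist is right. I'll refine the ball and foot from this closer view.

```bash
cat >> h.py <<'E'
def foot(c,roi):
    Z=c[...,2]; m=np.zeros(Z.shape,bool); m[roi]=1; m&=(Z>.009)&(Z<.019)
    m=cv2.morphologyEx(m.astype(np.uint8),cv2.MORPH_OPEN,np.ones((3,3)))>0
    n,l,s,_=cv2.connectedComponentsWithStats(m.astype(np.uint8)); 
    return cv2.minAreaRect(c[m][:,:2].astype(np.float32)),m.sum()
E
python3 - <<'E'
from h import *
z=np.load('pics/w1.npz');p,c,o=z['p'].astype(int),z['c'],z['o']
print('foot',foot(c,(slice(215,345),slice(240,412))))
b=np.zeros(p.shape[:2],bool);b[222:268,295:342]=1;b&=(p.sum(-1)<130)&(c[...,2]>.1)
q=c[b]
# sphere with radius 13 mm: linear least squares, radius check
A=np.c_[2*q,np.ones(len(q))];s=np.linalg.lstsq(A,(q**2).sum(1),rcond=None)[0]
print('ball',b.sum(),s[:3],'r',np.sqrt(s[3]+s[:3]@s[:3]))
m=np.nanmedian(q,0);u=(m-o)/np.linalg.norm(m-o);print(m+u*.0092)
k=(np.abs(c[...,0]-.53)<.1)&(np.abs(c[...,1]-.194)<.1)&(c[...,2]>.042)&(c[...,2]<.06)
print('hs',k.sum(),cv2.minAreaRect(c[k][:,:2].astype(np.float32)))
E
```

```text
foot (((0.5020559430122375, -0.12734758853912354), (0.109264075756073, 0.16985416412353516), 16.2967586517334), np.int64(5693))
ball 4 [ 0.58895693 -0.07224369  0.15446078] r 0.01238649173478702
[ 0.57818396 -0.08367404  0.14592197]
hs 1955 ((0.5316579341888428, 0.1936776489019394), (0.05346820130944252, 0.026034243404865265), 70.79914093017578)
```

Descend and grip the ball.

>>> {"name": "step_arm", "arguments": {
  "motion": [
    [8.5,0,0,4,0],
    [8.5,0,0,8,0],
    [8.5,0,0,10.2,0],
    [8.5,0,0,10.2,0],
    [1.5,0,0,10.2,0],
    [1.5,0,0,10.2,0],
    [1.5,0,0,10.2,0],
    [1.5,0,0,10.2,0],
    [1.5,0,0,10.2,0],
    [1.5,0,0,10.2,0],
    [1.5,0,0,10.2,0],
    [1.5,0,0,10.2,0]
  ],
  "force": 60
}}

```text
time: 3.2
tool_pos: [0.5882, -0.0743, 0.131]
tcp_rot: [3.042, 0.778, 0.004]
wrist_force: [0.0, 0.2, 5.5]
width: 0.266
grip_force: 58.5
```

```bash
python3 - <<'E'
from h import *
p,d,c=shot('wrist','w2'); s=bot.read_state();print(s['time'],s['tool_pos'],s['tcp_rot'],s['width'],s['grip_force'])
E
```

```text
3.25 [ 0.58825626 -0.07432608  0.13095838] [3.04203627 0.77837068 0.00447947] 0.27180017528360895 58.517523407936096
```

View pics/w2.png

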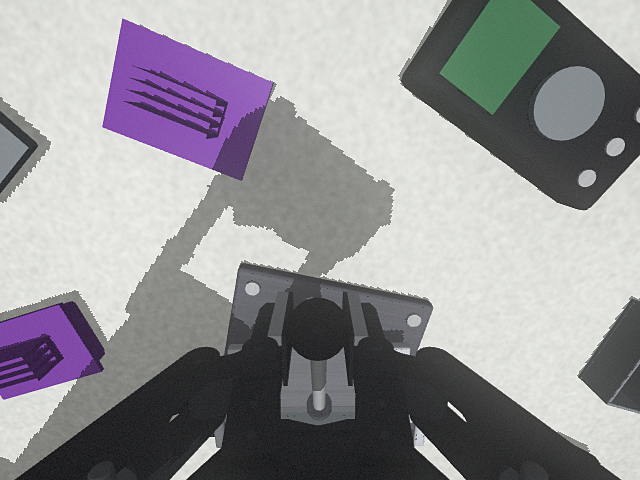

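The ball is gripped between the pads at (318,328), with the rod leading straight back. I'll swing it along the arc to level and square.

>>> {"name": "step_arm", "arguments": {
  "motion": [
    [1.5,0.44,0.35,0.8,1.6],
    [1.5,0.8,0.7,1.65,3.1],
    [1.5,1.1,1.1,2.5,4.7],
    [1.5,1.35,1.5,3.4,6.3],
    [1.5,1.5,1.9,4.3,7.9],
    [1.5,1.6,2.3,5.2,9.4],
    [1.5,1.65,2.7,6.2,11],
    [1.5,1.6,3.1,7.15,12.6],
    [1.5,1.6,3.1,7.15,12.6],
    [1.5,1.6,3.1,7.15,12.6],
    [1.5,1.6,3.1,7.15,12.6]
  ]
}}

```text
time: 4.35
tool_pos: [0.6186, -0.0927, 0.0582]
tcp_rot: [-3.11, -0.438, -0.009]
wrist_force: [8.1, 2.8, -2.6]
width: 0.269
grip_force: 62.9
```

```bash
python3 - <<'E'
from h import *
for n in('top','side','wrist'):
    p,d,c=shot(n,n+'3'); 
    k=(np.hypot(c[...,0]-.4825,c[...,1]+.131)<.075)&(c[...,2]>.10)&(c[...,2]<.17)
    print(n,k.sum(),np.nanpercentile(c[k][:,2],[5,25,50,75,95]) if k.any() else '')
    e=(np.hypot(c[...,0]-.4825,c[...,1]+.131)<.065)&(c[...,2]>.119)&(c[...,2]<.127)
    if e.sum()>30:
        q=c[e];print(' rim',e.sum(),cv2.minAreaRect(q[:,:2].astype(np.float32)),np.linalg.lstsq(np.c_[q[:,:2]-[.4825,-.131],np.ones(len(q))],q[:,2],rcond=None)[0])
s=bot.read_state();print(s['time'],s['tool_pos'],s['tcp_rot'],s['wrist_force'],s['width'],s['grip_force'])
E
```

```text
top 0 
side 917 [0.10182708 0.10990673 0.11871845 0.12221734 0.13595214]
 rim 318 ((0.48222091794013977, -0.1302279680967331), (0.07028455287218094, 0.11134794354438782), 17.01438331604004) [0.00072903 0.00509942 0.12154176]
wrist 0 
4.5 [ 0.61857036 -0.09270125  0.05822888] [-3.11054421 -0.43818177 -0.00884311] [ 7.31950672  1.6589929  -3.37175259] 0.2683137929669174 62.848345041275024
```

View pics/top3.png

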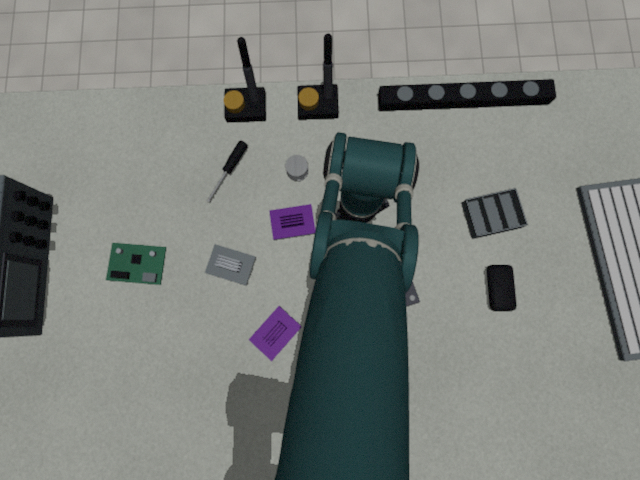

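The top view is blocked by the arm. The side depth puts the case rim at (0.482,-0.130), at 17.0° against the foot's 16.3°, and level. Release, lift and move towards the cover, then check from above.

>>> {"name": "step_arm", "arguments": {
  "motion": [
    [5.5,0,0,0,0],
    [5.5,0,0,0,0],
    [5.5,0,0,0,0],
    [5.5,0,0,-3,0],
    [5.5,0,0,-8,0],
    [5.5,0,0,-13,0],
    [5.5,0,0,-18,0],
    [5.5,0,0,-18,0]
  ]
}}

```text
time: 5.3
tool_pos: [0.6206, -0.0946, 0.248]
tcp_rot: [3.105, 0.439, 0.024]
wrist_force: [1.1, -0.0, 0.2]
width: 0.643
grip_force: 0.0
```

```bash
python3 - <<'E'
from h import *
s=bot.read_state();print(s['time'],s['tool_pos'],s['tcp_rot'],s['wrist_force'])
p=s['tool_pos'];M=Rm(s['tcp_rot']);w=np.array([.531,.194,.20])-p;print('shift cm',M.T@w*100,'tool x ang',np.degrees(np.arctan2(M[1,0],M[0,0])))
E
```

```text
5.3 [ 0.62063895 -0.09463942  0.24803392] [3.10534056 0.43867418 0.02389463] [ 1.13842406 -0.04962609  0.19875876]
shift cm [ -0.68500998 -30.25221642   4.5700454 ] tool x ang 16.08434846975912
```

>>> {"name": "step_arm", "arguments": {
  "motion": [
    [6,-0.6,-30.1,0,-55],
    [6,-0.6,-30.1,0,-55],
    [6,-0.6,-30.1,0,-55],
    [6,-0.6,-30.1,0,-55],
    [6,-0.6,-30.1,0,-55],
    [6,-0.6,-30.1,3,-55],
    [6,-0.6,-30.1,6,-55],
    [6,-0.6,-30.1,6,-55],
    [6,-0.6,-30.1,6,-55],
    [6,-0.6,-30.1,6,-55]
  ]
}}

```text
time: 6.3
tool_pos: [0.528, 0.1933, 0.1794]
tcp_rot: [2.557, 1.823, 0.003]
wrist_force: [0.1, 0.5, 0.5]
width: 0.699
grip_force: 0.0
```

```bash
python3 - <<'E'
from h import *
s=bot.read_state();print(s['time'],s['tool_pos'],s['tcp_rot'],s['q'])
M=Rm(s['tcp_rot']);print('tool x ang',np.degrees(np.arctan2(M[1,0],M[0,0])))
for n in('top','side','wrist'):
    p,d,c=shot(n,n+'4')
    if n=='wrist':
        k=(np.hypot(c[...,0]-.53,c[...,1]-.194)<.05)&(c[...,2]>.045)&(c[...,2]<.06);print('hs',k.sum(),cv2.minAreaRect(c[k][:,:2].astype(np.float32)),np.nanmedian(c[k][:,2]))
        k=(np.hypot(c[...,0]-.53,c[...,1]-.194)<.07)&(c[...,2]>.018)&(c[...,2]<.03);print('plate',k.sum(),cv2.minAreaRect(c[k][:,:2].astype(np.float32)))
        continue
    e=(np.hypot(c[...,0]-.4825,c[...,1]+.131)<.065)&(c[...,2]>.112)&(c[...,2]<.13)
    q=c[e];print(n,' rim',e.sum(),cv2.minAreaRect(q[:,:2].astype(np.float32)),np.linalg.lstsq(np.c_[q[:,:2]-[.4825,-.131],np.ones(len(q))],q[:,2],rcond=None)[0])
a=cv2.imread('pics/top4.png')[200:340,310:440];b=cv2.imread('pics/side4.png')[170:310,310:450]
cv2.imwrite('pics/crop4.png',np.hstack([cv2.resize(x,(400,400),interpolation=cv2.INTER_CUBIC) for x in(a,b)]))
E
```

```text
6.3 [0.52795626 0.19327773 0.17935779] [2.55743448 1.82282493 0.00304701] [ 3.06864500e-01  8.92970194e-02  1.90644418e+00 -4.15499701e-04
  1.14369026e+00  6.39361821e-01]
tool x ang 70.95920029302007
top  rim 427 ((0.47958213090896606, -0.13225272297859192), (0.06977169215679169, 0.10913971811532974), 16.436843872070312) [-0.00861904  0.00462991  0.12192211]
side  rim 539 ((0.4824851453304291, -0.13105498254299164), (0.071030393242836, 0.11266090720891953), 16.494857788085938) [0.00755908 0.00581791 0.11986081]
hs 979 ((0.5314401984214783, 0.19407781958580017), (0.05241561681032181, 0.02401936799287796), 71.14370727539062) 0.05138412789655172
plate 7211 ((0.5315411686897278, 0.19388413429260254), (0.10054352134466171, 0.07018161565065384), 71.38941192626953)
```

View pics/crop4.png

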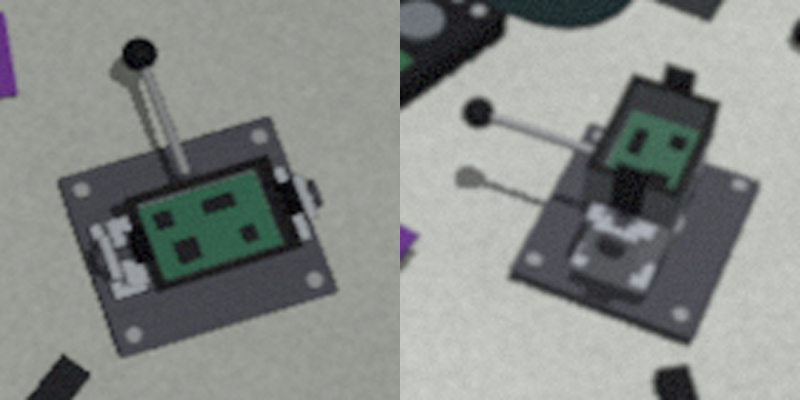

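The crops show the case open, level and square, with the ball at (140,52) in the left crop and the rim at 16.45° against the foot's 16.3°. The cover is at (0.5315, 0.194), 71.2°. Descend on the heat sink.

>>> {"name": "step_arm", "arguments": {
  "motion": [
    [6,0.2,0.3,4,0],
    [6,0.2,0.3,8,0],
    [6,0.2,0.3,12,0],
    [6,0.2,0.3,14,0],
    [6,0.2,0.3,15,0],
    [6,0.2,0.3,15,0],
    [6,0.2,0.3,15,0]
  ],
  "force": 100
}}

```text
time: 7.15
tool_pos: [0.5318, 0.1951, 0.0294]
tcp_rot: [2.556, 1.825, 0.004]
wrist_force: [0.7, 0.0, -0.2]
width: 0.706
grip_force: 0.0
```

>>> {"name": "step_arm", "arguments": {
  "motion": [
    [6,0,0,0.3,0],
    [1.5,0,0,0.3,0],
    [1.5,0,0,0.3,0],
    [1.5,0,0,0.3,0],
    [1.5,0,0,0.3,0],
    [1.5,0,0,0.3,0],
    [1.5,0,0,0.3,0],
    [1.5,0,0,0.3,0],
    [1.5,0,0,0.3,0]
  ],
  "force": 100
}}

```text
time: 8.05
tool_pos: [0.5309, 0.1952, 0.0259]
tcp_rot: [2.556, 1.826, 0.002]
wrist_force: [-0.7, -0.1, 6.5]
width: 0.26
grip_force: 98.5
```

Gripped. Lift, swing over to a spot beside the case, and look at it with the wrist camera.

>>> {"name": "step_arm", "arguments": {
  "motion": [
    [1.5,0,0,-1,0],
    [1.5,0,0,-4,0],
    [1.5,0,0,-9,0],
    [1.5,0,0,-14,0],
    [1.5,0,0,-19,0],
    [1.5,0,0,-22.5,0],
    [1.5,-42.2,13,-22.5,-35.3],
    [1.5,-42.2,13,-22.5,-35.3],
    [1.5,-42.2,13,-22.5,-35.3],
    [1.5,-42.2,13,-22.5,-35.3],
    [1.5,-42.2,13,-22.5,-35.3],
    [1.5,-42.2,13,-22.5,-35.3],
    [1.5,-42.2,13,-22.5,-35.3],
    [1.5,-42.2,13,-22.5,-35.3],
    [1.5,-42.2,13,-22.5,-35.3],
    [1.5,-42.2,13,-22.5,-35.3],
    [1.5,-42.2,13,-22.5,-35.3],
    [1.5,-42.2,13,-22.5,-35.3],
    [1.5,-42.2,13,-22.5,-35.3]
  ]
}}

```text
time: 9.95
tool_pos: [0.5163, -0.2448, 0.2496]
tcp_rot: [-1.88, -2.516, -0.001]
wrist_force: [0.7, 0.7, -1.0]
width: 0.261
grip_force: 98.1
```

```bash
python3 - <<'E'
from h import *
s=bot.read_state();print(s['time'],s['tool_pos'],s['tcp_rot'],s['q'],s['width'],s['wrist_force'])
M=Rm(s['tcp_rot']);print('tool x ang',np.degrees(np.arctan2(M[1,0],M[0,0])))
p,d,c=shot('wrist','w5')
e=(np.hypot(c[...,0]-.4825,c[...,1]+.131)<.063)&(c[...,2]>.117)&(c[...,2]<.128)
q=c[e];print('rim',e.sum(),cv2.minAreaRect(q[:,:2].astype(np.float32)),np.median(q[:,2]),np.linalg.lstsq(np.c_[q[:,:2]-[.4825,-.131],np.ones(len(q))],q[:,2],rcond=None)[0])
t=(c-s['tool_pos'])@M   # tool frame
k=(np.abs(t[...,2])<.02)&(np.abs(t[...,0])<.09)&(np.abs(t[...,1])<.07);q=t[k];print('held',k.sum(),np.nanpercentile(q,[1,50,99],axis=0))
E
```

```text
9.95 [ 0.51631387 -0.24478241  0.24964818] [-1.87962321e+00 -2.51626354e+00 -7.15589159e-04] [-4.86651145e-01  5.79507316e-02  1.80717336e+00  5.99622744e-04
  1.27719067e+00 -7.74477618e-01] 0.2605699248629787 [ 0.72996214  0.70178822 -0.96704455]
tool x ang 106.48128443401188
rim 2788 ((0.4824201762676239, -0.13549649715423584), (0.07021039724349976, 0.09515909105539322), 16.83631134033203) 0.12228295886467319 [ 0.00722006 -0.00318481  0.12199195]
held 18698 [[-0.04738914 -0.03472158 -0.0188145 ]
 [ 0.02545831 -0.00055552  0.00223287]
 [ 0.04975221  0.03400414  0.00494038]]
```

View pics/w5.png

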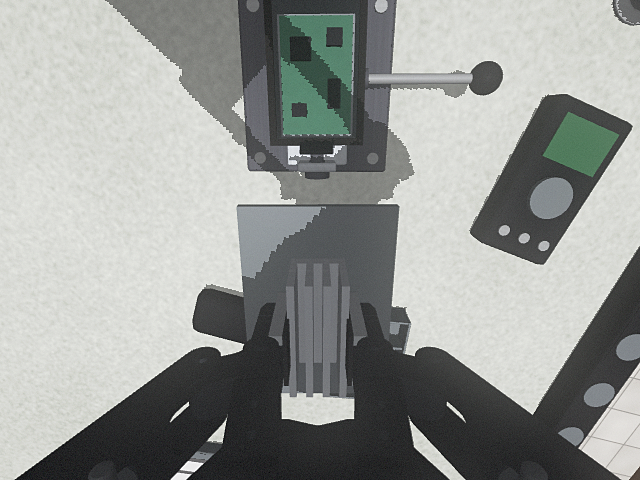

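The wrist view shows the open case at the top, around (317,75), with its far end at the picture's edge. The held cover's plate runs from (238,206) to (398,206), with the heat sink straight between the pads. Both were seen by the same camera, so I'll measure one relative to the other.

```bash
python3 - <<'E'
from h import *
z=np.load('pics/w5.npz');c=z['c'];s=bot.read_state();M=Rm(s['tcp_rot']);t=(c-s['tool_pos'])@M*1000
a=np.radians(0.0)
Z=c[...,2]*1000
rim=(Z>117)&(Z<128)&(t[...,0]>50)&(t[...,0]<200)&(np.abs(t[...,1])<60)
q=t[rim];ok=np.ones(len(q),bool)
for lo,hi in((75,90),(90,110),(110,130),(130,150),(150,165)):
    w=q[(q[:,0]>lo)&(q[:,0]<hi)];print(lo,len(w),np.percentile(w[:,1],[1,99]),w[:,1].min(),w[:,1].max())
side=q[(np.abs(q[:,1])>14)];side=side[np.abs(side[:,1]-np.median(q[:,1]))<28];print('near edge x',np.percentile(side[:,0],[0.5,1,2,5]),'far',np.percentile(side[:,0],[98,99.5]))
pl=(np.abs(t[...,2])<8)&(np.abs(t[...,0])<90)&(np.abs(t[...,1])<45);q=t[pl]
for lo,hi in((15,25),(25,35),(35,48)):
    w=q[(q[:,0]>lo)&(q[:,0]<hi)];print('plate',lo,len(w),np.percentile(w[:,1],[.5,99.5]),np.median(w[:,2]))
w=q[np.abs(q[:,1])<30];print('plate far',np.percentile(w[:,0],[99,99.8]))
hs=(t[...,2]<-18)&(t[...,2]>-32)&(np.abs(t[...,0])<40)&(np.abs(t[...,1])<12);print('hs x',np.percentile(t[hs][:,0],[1,99]),np.percentile(t[hs][:,2],[5,50,95]))
# board rectangle (green)
p=z['p'].astype(int);g=(p[...,1]>p[...,0]+15)&(p[...,1]>p[...,2]+8)&(t[...,0]>50)&(np.abs(t[...,1])<50);print('board',g.sum(),cv2.minAreaRect(t[g][:,:2].astype(np.float32)),np.median(Z[g]))
E
```

```text
75 321 [-36.31965222  33.45625005] -36.37999921798312 33.70487776590838
90 457 [-36.51170137  33.27826439] -36.65611449504804 33.491041958936094
110 488 [-36.49354662  33.2397113 ] -36.72258897101293 33.44808297342567
130 538 [-36.70124853  33.05267779] -36.82529254772031 33.25429124324908
150 356 [-36.71269719  33.02000723] -36.96184261791037 33.30802860242255
near edge x [66.70296429 66.71276911 66.74369954 67.439948  ] far [161.54912676 161.70166399]
plate 15 2476 [-35.22476401  34.13988028] 2.379074270392616
plate 25 3605 [-35.09603908  34.15703398] 2.5102283335211983
plate 35 4553 [-35.15817866  34.17653665] 2.6297718919194137
plate far [49.78246719 49.94079475]
hs x [-25.40651957  26.04793764] [-26.71119974 -25.39181111 -20.61949649]
board 6718 ((117.25900268554688, -1.5877513885498047), (56.76914596557617, 87.34302520751953), 89.10075378417969) 90.37169107808208
```

The measurements agree with each other: the rim is 70 mm wide and the board sits centred. The shift needed is +117 mm in x, -1.1 mm in y, twist -0.3°. Hover just above the clips, then compare cover and case with the side camera.

>>> {"name": "step_arm", "arguments": {
  "motion": [
    [1.5,4,-0.1,0,-0.3],
    [1.5,8,-0.1,0,-0.3],
    [1.5,11.7,-0.1,0,-0.3],
    [1.5,11.7,-0.1,0,-0.3],
    [1.5,11.7,-0.1,3,-0.3],
    [1.5,11.7,-0.1,6,-0.3],
    [1.5,11.7,-0.1,7.2,-0.3],
    [1.5,11.7,-0.1,7.2,-0.3],
    [1.5,11.7,-0.1,7.2,-0.3],
    [1.5,11.7,-0.1,7.2,-0.3]
  ]
}}

```text
time: 11.0
tool_pos: [0.4837, -0.135, 0.1796]
tcp_rot: [1.874, 2.518, 0.001]
wrist_force: [-0.6, 0.8, -0.8]
width: 0.261
grip_force: 98.2
```

```bash
python3 - <<'E'
from h import *
s=bot.read_state();print(s['time'],s['tool_pos'],s['tcp_rot'],s['wrist_force'])
M=Rm(s['tcp_rot']);print('tool x ang',np.degrees(np.arctan2(M[1,0],M[0,0])))
p,d,c=shot('side','s6');t=(c-s['tool_pos'])@M*1000
k=(t[...,2]>-2)&(t[...,2]<7)&(np.abs(t[...,0])<60)&(np.abs(t[...,1])<45);print('plate',k.sum(),cv2.minAreaRect(t[k][:,:2].astype(np.float32)))
Z=c[...,2]*1000;k=(Z>117)&(Z<128)&(np.abs(t[...,0])<60)&(np.abs(t[...,1])<45);print('rim',k.sum(),np.percentile(t[k],[1,99],axis=0) if k.any() else '')
a=cv2.imread('pics/side6.png') if 0 else p[:,:,::-1][140:320,290:470];cv2.imwrite('pics/crop6.png',cv2.resize(a,(600,600),interpolation=cv2.INTER_CUBIC))
E
```

```text
11.0 [ 0.48370528 -0.13499366  0.17958328] [1.87383215e+00 2.51798510e+00 1.46846543e-03] [-0.63732484  0.82013303 -0.81565662]
tool x ang 106.68816339096936
plate 689 ((2.9317092895507812, 0.8050575256347656), (101.22554016113281, 70.19851684570312), 0.044577110558748245)
rim 242 [[-46.03642906 -35.44986691  51.94449987]
 [ 59.53215212  34.60241896  62.36373534]]
```

View pics/crop6.png

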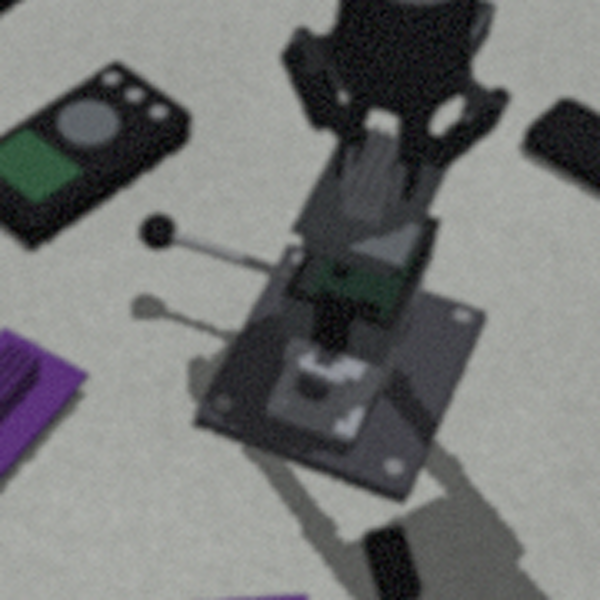

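The crop shows the cover above the case, slightly behind it. The measured TCP is about 2.5 mm short of the aim, so I'll check the end edges without the clip area.

```bash
python3 - <<'E'
from h import *
s=bot.read_state();M=Rm(s['tcp_rot']);z=np.load('pics/s6.npz');c=z['c'];t=(c-s['tool_pos'])@M*1000;Z=c[...,2]*1000
print(s['tool_pos'])
k=(Z>118)&(Z<128)&(np.abs(t[...,0])<75)&(np.abs(t[...,1])>14)&(np.abs(t[...,1])<40);print('rim end',k.sum(),np.percentile(t[k][:,0],[90,95,98,100]))
k=(t[...,2]>-2)&(t[...,2]<8)&(np.abs(t[...,0])<70)&(np.abs(t[...,1])>14)&(np.abs(t[...,1])<40);print('plate end',k.sum(),np.percentile(t[k][:,0],[90,95,98,100]))
p,d,c=shot('side','s7');t=(c-s['tool_pos'])@M*1000;Z=c[...,2]*1000
k=(Z>118)&(Z<128)&(np.abs(t[...,0])<75)&(np.abs(t[...,1])>14)&(np.abs(t[...,1])<40);print('rim end',k.sum(),np.percentile(t[k][:,0],[90,95,98,100]),np.median(Z[k]))
E
```

```text
[ 0.48368349 -0.13500781  0.17961552]
rim end 183 [53.58211778 54.21279538 55.18480671 55.89131477]
plate end 513 [47.28783004 49.64948024 51.16318825 52.95175437]
rim end 184 [53.22130256 54.37653584 55.25399677 55.74197607] 121.03861277692602
```

Both cameras agree: +2.6 mm in x, -1.1 mm in y. Correct, then descend until the plug starts to enter, watching the force.

>>> {"name": "step_arm", "arguments": {
  "motion": [
    [1.5,0.26,-0.1,0,0],
    [1.5,0.26,-0.1,0,0],
    [1.5,0.26,-0.1,0.6,0],
    [1.5,0.26,-0.1,1.2,0],
    [1.5,0.26,-0.1,1.8,0],
    [1.5,0.26,-0.1,2.4,0],
    [1.5,0.26,-0.1,2.8,0],
    [1.5,0.26,-0.1,3.2,0],
    [1.5,0.26,-0.1,3.2,0],
    [1.5,0.26,-0.1,3.2,0]
  ]
}}

```text
time: 12.1
tool_pos: [0.4807, -0.1323, 0.1458]
tcp_rot: [-1.875, -2.52, 0.0]
wrist_force: [0.3, -0.7, -0.7]
width: 0.263
grip_force: 98.2
```

>>> {"name": "step_arm", "arguments": {
  "motion": [
    [1.5,0,0,0.15,0],
    [1.5,0,0,0.3,0],
    [1.5,0,0,0.4,0],
    [1.5,0,0,0.4,0],
    [1.5,0,0,0.4,0]
  ],
  "force": 120
}}

```text
time: 12.6
tool_pos: [0.4811, -0.1327, 0.1423]
tcp_rot: [1.875, 2.519, 0.0]
wrist_force: [0.5, -1.9, 1.8]
width: 0.259
grip_force: 119.1
```

```bash
python3 - <<'E'
from h import *
p,d,c=shot('side','s8');s=bot.read_state();M=Rm(s['tcp_rot']);t=(c-s['tool_pos'])@M*1000;Z=c[...,2]*1000
print(s['tool_pos'],s['wrist_force'],s['torque'],s['tcp_rot'])
k=(Z>117)&(Z<126)&(np.abs(t[...,0])<75)&(np.abs(t[...,1])>14)&(np.abs(t[...,1])<40);print('rim end',k.sum(),np.percentile(t[k][:,0],[90,95,98,100]))
k=(t[...,2]>-2)&(t[...,2]<8)&(np.abs(t[...,0])<70)&(np.abs(t[...,1])<45);print('plate',k.sum(),cv2.minAreaRect(t[k][:,:2].astype(np.float32)),np.percentile(t[k],[2,98],axis=0))
k=(Z>95)&(Z<126)&(t[...,0]<75)&(t[...,0]>30)&(np.abs(t[...,1])>14)&(np.abs(t[...,1])<40);print('case wall',k.sum(),np.percentile(t[k],[2,98],axis=0))
E
```

```text
[ 0.48109805 -0.13267392  0.14221582] [ 0.70407147 -2.19579904  1.46740369] [-0.27567576 -0.05853587  0.01945409] [1.87484807e+00 2.51927306e+00 1.25092723e-04]
rim end 130 [50.99339696 51.53703022 51.92385222 52.23770237]
plate 695 ((2.0516433715820312, 0.9040489196777344), (108.68028259277344, 70.14366912841797), 0.24229398369789124) [[-39.41189911 -33.57071139  -0.99191593]
 [ 53.28710541  34.91922109   6.69310542]]
case wall 253 [[ 36.32375009 -33.46960981  17.1129217 ]
 [ 52.79516674  35.61844673  45.97606882]]
```

Alignment is within 1 mm. There is a slight -y reaction, so I'll back off 0.7 mm and keep pressing down.

>>> {"name": "step_arm", "arguments": {
  "motion": [
    [1.5,-0.07,0,0.1,0],
    [1.5,-0.07,0,0.2,0],
    [1.5,-0.07,0,0.3,0],
    [1.5,-0.07,0,0.4,0],
    [1.5,-0.07,0,0.5,0],
    [1.5,-0.07,0,0.5,0],
    [1.5,-0.07,0,0.5,0]
  ]
}}

```text
time: 13.35
tool_pos: [0.4821, -0.133, 0.1384]
tcp_rot: [1.874, 2.518, 0.002]
wrist_force: [-0.4, -0.9, 7.7]
width: 0.257
grip_force: 120.3
```

>>> {"name": "step_arm", "arguments": {
  "motion": [
    [1.5,0,0,0.1,0],
    [1.5,0,0,0.2,0],
    [1.5,0,0,0.3,0],
    [1.5,0,0,0.4,0],
    [1.5,0,0,0.5,0],
    [1.5,0,0,0.5,0],
    [1.5,0,0,0.5,0]
  ]
}}

```text
time: 14.05
tool_pos: [0.481, -0.1329, 0.1317]
tcp_rot: [1.876, 2.52, 0.001]
wrist_force: [2.1, -0.3, 2.5]
width: 0.255
grip_force: 119.5
```

The force dropped, so the clips have snapped. Now down onto the seal.

>>> {"name": "step_arm", "arguments": {
  "motion": [
    [1.5,0,0,0.1,0],
    [1.5,0,0,0.2,0],
    [1.5,0,0,0.3,0],
    [1.5,0,0,0.3,0],
    [1.5,0,0,0.3,0]
  ]
}}

```text
time: 14.55
tool_pos: [0.4809, -0.1329, 0.129]
tcp_rot: [-1.876, -2.52, -0.0]
wrist_force: [0.3, 0.7, 5.3]
width: 0.258
grip_force: 119.9
```

>>> {"name": "step_arm", "arguments": {
  "motion": [
    [1.5,0,0,0.1,0],
    [1.5,0,0,0.2,0],
    [1.5,0,0,0.2,0],
    [1.5,0,0,0.2,0]
  ]
}}

```text
time: 14.95
tool_pos: [0.481, -0.1328, 0.1289]
tcp_rot: [-1.876, -2.52, -0.001]
wrist_force: [-4.1, 3.9, 16.5]
width: 0.256
grip_force: 121.7
```

About 16.5 N on the seal, and it has stopped moving. Final check of clips, level and square.

```bash
python3 - <<'E'
from h import *
p,d,c=shot('side','s9');s=bot.read_state();M=Rm(s['tcp_rot']);t=(c-s['tool_pos'])@M*1000
print(s['time'],s['tool_pos'],s['wrist_force'],s['torque'],np.degrees(np.arctan2(M[1,0],M[0,0])))
k=(t[...,2]>-2)&(t[...,2]<7)&(np.abs(t[...,0])<49)&(np.abs(t[...,1])>18)&(np.abs(t[...,1])<34);q=c[k]
print('plate',k.sum(),np.median(q[:,2]),np.linalg.lstsq(np.c_[q[:,:2]-q[:,:2].mean(0),np.ones(len(q))],q[:,2],rcond=None)[0])
pw,_,_=shot('wrist','w9')
a=cv2.resize(p[150:290,310:450],(440,440),interpolation=cv2.INTER_CUBIC);b=cv2.resize(pw[200:440,200:440],(340,340))
b=cv2.copyMakeBorder(b,0,100,0,0,cv2.BORDER_CONSTANT)
cv2.imwrite('pics/fin.png',np.hstack([a,b])[:,:,::-1])
# ball
br=p.astype(int).sum(-1);X=(np.hypot(c[...,0]-.617,c[...,1]+.093)<.03)&(br<110)&(c[...,2]>.05);o=np.load('pics/s9.npz')['o'];m=np.median(c[X],0);u=m-o;print('ball',X.sum(),m+.0092*u/np.linalg.norm(u))
E
```

```text
15.0 [ 0.48096634 -0.13286174  0.12886535] [-5.32061568  3.67649395 16.63046345] [0.58260679 0.49146358 0.07330717] 106.68653922792281
plate 344 0.12523886360829156 [-0.00045871  0.00637218  0.12528921]
ball 51 [ 0.6158408  -0.08941894  0.07859132]
```

View pics/fin.png

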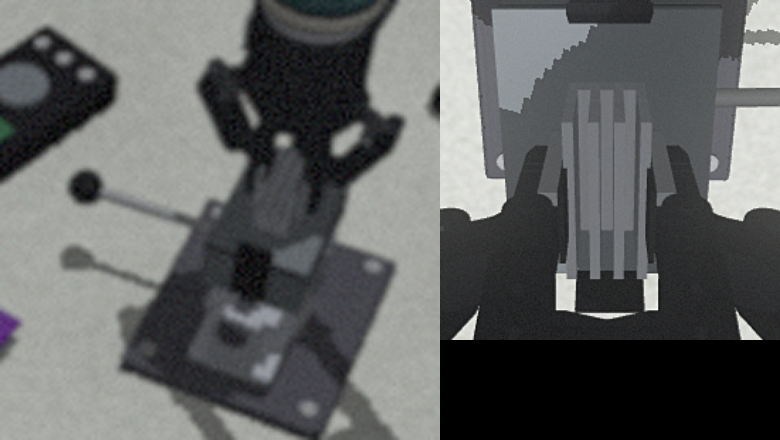

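The last crop shows the near nose lying over the plate's edge at (610,12). The plate is level, and the ball is at 78.6 mm height. I'll hold a moment to confirm the force is steady.

>>> {"name": "step_arm", "arguments": {
  "motion": [
    [1.5,0,0,0,0],
    [1.5,0,0,0,0],
    [1.5,0,0,0,0],
    [1.5,0,0,0,0]
  ]
}}

```text
time: 15.45
tool_pos: [0.481, -0.1328, 0.1289]
tcp_rot: [1.876, 2.52, 0.001]
wrist_force: [-4.5, 3.5, 17.1]
width: 0.262
grip_force: 121.6
```

```bash
python3 -c "
from workcell import bot
print(bot.finish_job())"
```

```text
the job is handed in; nothing more can be done
None
```

I handed the job in with the case level and square, the cover home on its seal and the arm still pressing with about 17 N; the clips snapped by the force drop, though I saw only the near one over the plate, and no verdict was returned.

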